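# Unclip the hold-down bar and hold the tool case open

### The job

Pull the steel hold-down bar (by its orange grip) straight up out of the two spring catches that keep the blue tool case shut, and lay it down, not dropped, wholly on the black rubber mat. Then raise the case's lid to 50 degrees from shut (within 6 degrees), never letting it fall, and finish while holding it there so that the socket set inside can be photographed: it drops shut if let go. Leave the other things on the bench where they are.

Things in the scene. Friction and masses are not known exactly. Their poses are not given: they have to be found in the camera images.
- case: Blue steel tool case, fixed to the bench, 200 (x) x 190 (y) x 90 mm high without lid, open top. Origin: centre of its underside, on the bench; +x points from its front (lid handle) to its back (hinge), z up. On each side stands an aluminium bracket with a spring catch for one end of the hold-down bar.
- slot0 (a point): Middle of the slot floor in the -y bracket, 102 mm above the bench, 10 mm to the front of the case's centre, 106 mm to its side; bracket 18 mm wide (y). The slot is open upwards, 15 mm wide (x), and the bar end lies across it along y. Rear cheek up to 124 mm; yellow catch housing at the front up to 126 mm.
- slot1 (a point): The same in the +y bracket. In each slot a spring-loaded steel ball nose reaches from the front over the bar end. The bar comes out straight up: the noses resist over the first 8 mm (about 4 to 8 N in all, plus its weight), then snap back below it; it is clear of everything 24 mm up.
- lid (a joint): Angle of the case's lid, rad: 0 shut, growing as the front edge rises, 0.873 = 50 degrees, stop at 1.3. The blue lid is 200 x 188 x 10 mm, 0.55 kg, its top 100 mm above the bench when shut. Hinged along the case's y at its back edge; it falls shut from any angle when let go and is held down while the bar is in its catches.
- lid_handle (a point): Middle of the lid's black handle: a round bar 12 mm thick, 96 mm long along the case's y, held by two arms 45 mm in front of the lid's front edge and in the plane of the lid. 245 mm from the hinge axis; 95 mm above the bench when shut. Space between handle and lid edge is open: 39 mm wide. Its x axis turns with the lid.
- lid_hinge (a point): Middle of the lid's hinge line, about which the lid turns: 100 mm behind the case's centre, 90 mm above the bench, level with the lid's underside (the handle's centre lies 5 mm higher when shut).
- hold_bar: Steel hold-down bar, 240 mm long (y), 0.18 to 0.34 kg: flat middle 30 (x) x 186 (y) x 12 mm, a round pin 12 mm thick, 27 mm long at each end, and on top an orange grip block 22 (x) x 60 (y) mm, from 12 to 48 mm above the underside. Origin: centre of the underside. At the start it lies over the lid in the catches, underside 102 mm above the bench, axes parallel to the case's.
- bar_end0 (a point): Tip centre of the bar's -y end, 120 mm from the bar's middle, 6 mm above its underside.
- bar_end1 (a point): Tip centre of the bar's +y end, 120 mm from the bar's middle, 6 mm above its underside.
- mat: Black rubber mat fixed to the bench, 300 (its x) x 150 (its y) x 4 mm. Origin: centre of its underside, on the bench.
- carton: Bystander: yellow and black carton, 70 x 60 x 100 mm, standing left of the case. Origin: underside.
- spray_can: Bystander: red spray can, 52 mm across, 150 mm tall. Origin: underside.
- tape_roll: Bystander: brown roll of tape, 90 mm across, 40 mm high, lying flat. Origin: underside.
- hammer: Bystander: hammer lying on the bench, along its x. Origin: underside.
- screwdriver: Bystander: screwdriver lying beside the mat, along its x. Origin: underside.
- screw_jar: Bystander: amber jar with a steel cap, 60 mm across, 80 mm tall. Origin: underside.
Not all that is in view belongs to the job. What is shaped like the hold_bar but green is not meant.

How it is judged (in metres and radians):
On the way, in this order (a step that is already met when the one before it is completed fails the run):
1. the bar is lifted clear of both catches in the gripper, the lid still shut (z of each of bar_end0, bar_end1 in the frame of case above 0.14 m and contact force between the fingers and hold_bar above 0.5 N and value of joint lid below 0.1 rad), for 0.1 s.
2. the bar lies wholly on the mat, let go, the lid still shut (x of bar_end0 in the frame of mat between -0.15 and 0.15 m and y of bar_end0 in the frame of mat between -0.075 and 0.075 m and x of bar_end1 in the frame of mat between -0.15 and 0.15 m and y of bar_end1 in the frame of mat between -0.075 and 0.075 m and z of each of bar_end0, bar_end1 in the frame of mat below 0.028 m and linear speed of hold_bar below 0.02 m/s and contact force between the fingers and hold_bar below 0.1 N and contact force between hold_bar and mat above 0.5 N and value of joint lid below 0.1 rad), for 0.2 s.
At the end, for the whole second after the job is handed in: The lid stands still at 44 to 56 degrees from shut (50 wanted), carried by the robot, which is touching it (over 0.7 N) and keeps holding; the bar lies at rest with both ends over the mat, let go and not touching the lid; the bystanders are where they were (value of joint lid between 0.7679 and 0.9774 rad and velocity of joint lid between -0.1 and 0.1 rad/s and contact force between any of the fingers, the arm and lid above 0.7 N and contact force between hold_bar and lid below 0.1 N and x of bar_end0 in the frame of mat between -0.15 and 0.15 m and y of bar_end0 in the frame of mat between -0.075 and 0.075 m and x of bar_end1 in the frame of mat between -0.15 and 0.15 m and y of bar_end1 in the frame of mat between -0.075 and 0.075 m and z of each of bar_end0, bar_end1 in the frame of mat below 0.028 m and linear speed of hold_bar below 0.02 m/s and contact force between the fingers and hold_bar below 0.1 N and contact force between hold_bar and mat above 0.5 N); the arm keeps its last pose, push and grip.
It fails at once if one of the bystanders is moved more than 25 mm (distance of any of carton, spray_can, tape_roll, hammer, screwdriver, screw_jar from where it was at the start of the episode above 0.025 m).
It fails at once if the lid falls (closing faster than 2.5 rad/s) (velocity of joint lid below -2.5 rad/s).
It fails at once if the bar is dropped or thrown (faster than 0.7 m/s while not held) (linear speed of hold_bar above 0.7 m/s and contact force between the fingers and hold_bar below 0.1 N).
It also fails if it takes over 59 s, if anything falls off the work surface, if the arm or the gripper's body presses on something with over 40 N, if the wrist force passes 120 N, or if a joint passes its speed limit or range.

### The arm

A 6-joint arm with a two-finger parallel gripper is mounted at the origin on the work surface. World frame = base frame: x ahead of the robot, y to its left, z up, the work surface at z = 0. Lengths are in m, angles in degrees, forces in N, time in s.
With the tool pointing down it reaches from about 0.375 to 0.9 m from the base axis. Payload 3.1 kg.
Tool frame: the origin (TCP) lies midway between the tips of the shut fingers; the grasp point (between the pads) lies 19 mm behind it (bot.hold_point_z is the distance from the TCP to the grasp point, in m); z points along the fingers, y is the line along which they close (so a half turn about z gives the same grasp; the last joint's range is limited). The gripper opens to 87 mm and grips with 3 to 60 N. Pads are 19 mm wide; open, the fingers measure 117 mm over their backs; the gripper's body (75 mm by 190 mm) begins 51 mm behind the grasp point.
Start: joints at [-75.716, 30.224, 82.088, -0, 67.689, -10.227], TCP at [0.259, -0.569, 0.223] pointing down, gripper open.
Joint ranges: [-176.69, 176.69], [-43.24, 126.21], [12.49, 139.97], [-82, 262], [0, 151.66], [-163.58, 163.58]. Speed limits (degrees/s): [159.86, 159.86, 180, 180, 180, 180].

### API

Orientations are given as a 3x3 rotation matrix whose columns are the frame's x, y, z axes.
In Python, from rig import read_state, optics, order, bot gives the robot as it stands.
- The arm moves only by the tool drive_tool, never from a script. Its argument "steps" is a list of rows, each a list of 7 numbers: the finger opening in mm, from 0 to 87, then the shift along the tool's x, y, z normalised to -1 to 1, where 1 is 0.12 m, then the turn, a rotation vector about the tool's x, y, z normalised to -1 to 1, where 1 is 1.5 rad. In form: [[jaw, tx, ty, tz, ax, ay, az], ...]. A call has 1 to 8 rows; each row is the pose to reach, as a shift and turn from the pose commanded when the call began, along the tool's axes at that moment; what a row does not reach only later rows make up. A row lasts 1/10 s, in which the tool goes at most 50 mm and 8.59 degrees, less where a joint would pass 70% of its speed; a pose out of reach is approached as far as the arm can. A call with a number of a shift or a turn outside -1 to 1 is refused whole. A call with a gripper value outside its range is refused whole. The fingers move at their own pace and stop on an object; the grip force is fixed at half the most. Time passes only in rows, so rows that repeat a pose let the fingers close. It gives the time, the measured TCP pose, the force, the opening and the grip force at its end, in the units of the state.
- read_state(): the state, without advancing time (a new reading comes with each control period).
- optics.capture(name): name is "side" or "top" or "wrist"; returns a dict with "color" (480x640x3 uint8, blue, green, red), "range_z" (480x640 float32, m along the optical axis (not along the pixel's ray), 0 where there is no reading), "fx", "fy", "cx", "cy" (pixels), "rvec" (rotation vector, rad) and "tvec" (3), from world to camera coordinates, as OpenCV has them. Camera axes: x right, y down, z forward; pixel columns grow to the right and rows downward; lengths in m; the calibration is good to about 2 mm. The wrist camera is an equidistant fisheye: a pixel r from the principal point sees the ray r / f radians off the axis. A picture is of the moment at which its call begins.
- order.hand_in(): hands the job in; it is judged then, once.
The state is a dict: "time_s": time; "joint_positions": joint angles; "qvel": joint speeds; "tau": joint torques, N m; "position": TCP position; "tcp_rot": TCP orientation; "force": force on the tool from outside, world axes, zero at the start; "moment": the same for the moment, N m; "opening": opening from 0.0 (shut) to 1.0 (fully open); "grasp_force": force on a finger pad.
Only numpy, scipy, OpenCV 4.12 (cv2) and the standard library are available. Lean on these libraries where they do the work, as an engineer would, in place of code of your own. Each camera call takes 0.05 s, during which the arm holds its last target. There are 200 camera calls.

## Working session

There is one attempt and no reset: what is moved stays moved. The work goes in short steps, Python scripts to look and compute and a tool call to move; the robot and the scene stay as the last step left them, time stands still between calls to the robot, and variables do not carry over. Pictures are saved under pics/ and viewed, at most 10 in all, crops included, and the job is handed in when it is done.

Besides the shell and the picture viewer there is one more tool, called after ">>>" as name(argument=value, ...), one argument or row to a line, values as JSON. drive_tool: Moves the arm, as the interface text tells. Scaled input: -1 to 1 covers 0.12 m each way for a shift and 1.5 rad each way for a turn. Its arguments: {"type":"object","properties":{"steps":{"type":"array"}},"required":["steps"]}

```bash
mkdir -p pics; cat > h.py <<'E'
import numpy as np, cv2
from rig import read_state, optics, order, bot
def cap(n):
    d=optics.capture(n); d['R']=cv2.Rodrigues(np.array(d['rvec'],float))[0]; d['t']=np.array(d['tvec'],float).ravel(); return d
def cloud(d):
    v,u=np.mgrid[:480,:640]; z=d['range_z']
    P=np.stack([(u-d['cx'])/d['fx']*z,(v-d['cy'])/d['fy']*z,z],-1)
    W=(P-d['t'])@d['R']; W[z==0]=np.nan; return W
E
python3 - <<'E'
from h import *
for n in('top','side'):
    d=cap(n); cv2.imwrite(f'pics/{n}0.png',d['color']); np.savez(f'{n}.npz',W=cloud(d),c=d['color'])
    print(n,d['fx'],d['cx'],-d['R'].T@d['t'],d['R'][2])
s=read_state(); print(s['time_s'],s['position'],s['tcp_rot'],s['opening'])
E
```

```text
top 539.0178967028994 324.32205914298504 [ 0.38704459 -0.01452968  1.59025648] [ 0.08468947  0.00429116 -0.99639815]
side 561.5930910931664 325.5005860665277 [0.38572994 1.08237616 1.28439389] [ 0.09431061 -0.67675366 -0.73014381]
0.1 [ 0.25917028 -0.56798956  0.22165246] [[ 9.09881819e-01  4.14867266e-01 -4.76866009e-04]
 [ 4.14867376e-01 -9.09879835e-01  1.93535809e-03]
 [ 3.69025955e-04 -1.95878329e-03 -9.99998013e-01]] 1.0013474616894538
```

View pics/top0.png

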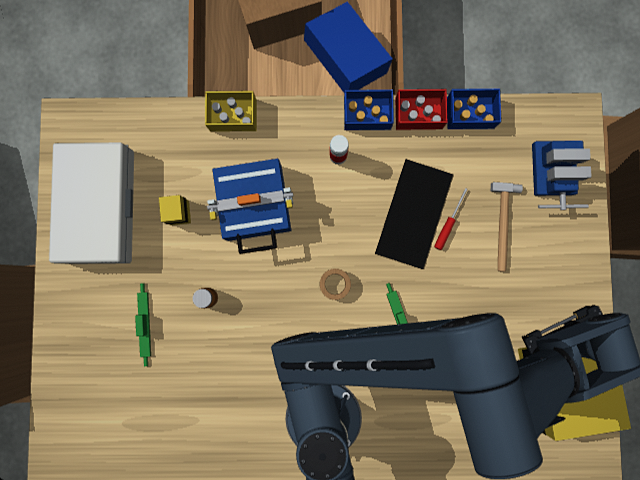

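View pics/side0.png

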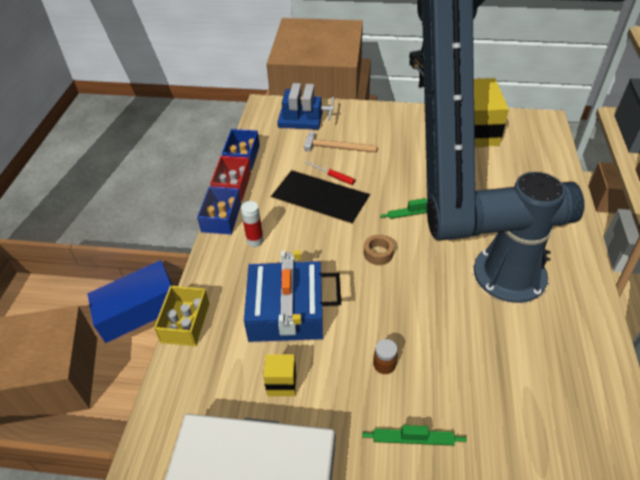

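The top view shows the blue case at (252,200) with the orange grip at (249,199), the handle at (257,242) and the mat at (415,213). The bar-shaped candidates are the steel bar with orange grip at (249,199) and green ones at (144,325) and (397,303). Only the first has an orange grip and lies over the case in the catches, so it is the one meant. Next I'll measure and check it in a crop.

```bash
python3 - <<'E'
from h import *
for n in('top','side'):
    f=np.load(n+'.npz'); W=f['W']; c=f['c']; hsv=cv2.cvtColor(c,cv2.COLOR_BGR2HSV); H,S,V=cv2.split(hsv); z=W[...,2]
    def rep(name,m):
        k,l,st,ce=cv2.connectedComponentsWithStats(m.astype(np.uint8))
        if k<2: print(n,name,'none');return
        i=1+np.argmax(st[1:,4]); q=W[l==i]; q=q[~np.isnan(q[:,0])]
        r=cv2.minAreaRect(q[:,:2].astype(np.float32)); b=cv2.boxPoints(r)
        e=b[1]-b[0]; e2=b[2]-b[1]; L=e if np.hypot(*e)>np.hypot(*e2) else e2
        print(n,name,len(q),'c',np.round(r[0],4),'size',np.round(r[1],3),'longdir',round(np.degrees(np.arctan2(L[1],L[0])),2),'med',np.round(np.median(q,0),4),'z',np.round(np.percentile(q[:,2],[5,95]),3))
    x,y=W[...,0],W[...,1]
    near=(abs(x-.66)<.2)&(abs(y-.2)<.2) if n=='top' else np.ones_like(x,bool)
    u=np.mgrid[:480,:640][1]; vv=np.mgrid[:480,:640][0]
    rep('orange',(H>4)&(H<18)&(S>190)&(V>120)&(z>.13)&(z<.17))
    rep('mat',(V<45)&(z>-.01)&(z<.015))
    rep('lidblue',(H>100)&(H<125)&(S>150)&(z>.085)&(z<.115))
    rep('handle',(V<70)&(z>.08)&(z<.115))
    rep('steelbar',(S<60)&(V>100)&(z>.105)&(z<.125))
    rep('stripe',(S<60)&(V>150)&(z>.09)&(z<.108))
    for nm,(lo,hi) in dict(jar=(.05,.1),tape=(.03,.05),can=(.13,.17)).items():
        if n=='top':
            P={'jar':(205,298),'tape':(336,284),'can':(339,150)}[nm]
            rep(nm,(abs(u-P[0])<25)&(abs(vv-P[1])<25)&(z>lo)&(z<hi))
    if n=='top': rep('carton',(z>.08)&(z<.12)&(abs(u-173)<20)&(abs(vv-209)<20)); rep('driver',(S>200)&((H<4)|(H>176))&(z<.05)&(abs(u-450)<30)&(vv<260)&(vv>150))
    if n=='top': cv2.imwrite('pics/crop.png',cv2.resize(c[150:260,195:310],None,fx=5,fy=5,interpolation=cv2.INTER_CUBIC))
E
```

```text
top orange 154 c [0.6156 0.1976] size [0.02  0.058] longdir -81.23 med [0.6148 0.1967 0.1496] z [0.145 0.154]
top mat 4969 c [ 0.5905 -0.2747] size [0.15 0.3 ] longdir -19.02 med [ 0.588  -0.2734  0.0038] z [-0.002  0.01 ]
top lidblue 1758 c [0.6791 0.206 ] size [0.092 0.189] longdir -81.74 med [0.6724 0.2043 0.1007] z [0.095 0.106]
top handle 322 c [0.5079 0.1616] size [0.057 0.152] longdir -80.2 med [0.4963 0.1726 0.1002] z [0.087 0.106]
top steelbar 263 c [0.6262 0.1252] size [0.031 0.091] longdir -86.28 med [0.6259 0.13   0.1137] z [0.109 0.119]
top stripe 8015 c [0.6208 0.6608] size [0.335 0.2  ] longdir 0.18 med [0.6175 0.66   0.1002] z [0.095 0.105]
top jar 346 c [0.3476 0.3341] size [0.054 0.055] longdir -38.15 med [0.3474 0.332  0.0788] z [0.054 0.085]
top tape 429 c [ 0.3822 -0.0374] size [0.086 0.089] longdir -0.52 med [ 0.3831 -0.037   0.0401] z [0.034 0.045]
top can 291 c [ 0.7624 -0.0507] size [0.049 0.048] longdir 89.45 med [ 0.7609 -0.0505  0.1492] z [0.135 0.155]
top carton 590 c [0.5981 0.4209] size [0.072 0.062] longdir 5.25 med [0.5963 0.4192 0.0998] z [0.089 0.106]
top driver 254 c [ 0.5279 -0.3581] size [0.022 0.099] longdir -27.22 med [ 0.5284 -0.3571  0.0231] z [0.014 0.03 ]
side orange 144 c [0.6145 0.2025] size [0.016 0.062] longdir -80.67 med [0.6138 0.2082 0.1478] z [0.137 0.152]
side mat 2472 c [ 0.5897 -0.2726] size [0.149 0.295] longdir -19.04 med [ 0.5846 -0.2685  0.0019] z [-0.004  0.007]
side lidblue 1578 c [0.6776 0.2118] size [0.088 0.191] longdir -81.29 med [0.6682 0.2247 0.0985] z [0.093 0.103]
side handle 225 c [0.5033 0.1831] size [0.05  0.111] longdir -81.3 med [0.4906 0.186  0.0987] z [0.095 0.103]
side steelbar 396 c [0.6054 0.2632] size [0.035 0.117] longdir -82.2 med [0.6044 0.2733 0.1121] z [0.107 0.12 ]
side stripe 9161 c [0.6205 0.6337] size [0.338 0.144] longdir 0.87 med [0.63   0.6311 0.0983] z [0.094 0.102]
```

View pics/crop.png

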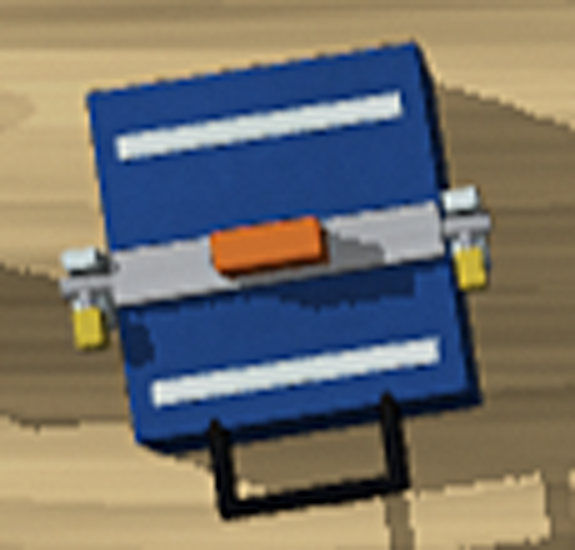

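The crop confirms it: the grey bar with the orange grip (268,245) lies across the lid, its pins in the yellow catches at (90,325) and (470,268). The sizes and heights check out: grip 20x58 mm at z 0.150, mat 150x300 mm, lid top at 0.100. The case yaw is about 8.6° and the grip centre is about (0.615, 0.199). First move: towards the case while turning.

>>> drive_tool(
  steps=[
    [87,1,-0.86,-0.3,0,0,-0.86],
    [87,1,-0.86,-0.3,0,0,-0.86],
    [87,1,-0.86,-0.3,0,0,-0.86],
    [87,1,-0.86,-0.3,0,0,-0.86],
    [87,1,-0.86,-0.3,0,0,-0.86],
    [87,1,-0.86,-0.3,0,0,-0.86],
    [87,1,-0.86,-0.3,0,0,-0.86],
    [87,1,-0.86,-0.3,0,0,-0.86],
  ],
)

```text
time_s: 0.9
position: [0.3256, -0.4245, 0.2582]
tcp_rot: [[-0.063, 0.998, -0.0], [0.998, 0.063, 0.001], [0.001, -0.0, -1.0]]
force: [0.9, -0.1, -0.6]
opening: 1.0
grasp_force: 0.0
```

```bash
cat > go.py <<'E'
import sys
from h import *
# x y z, yaw of tool y (deg): remaining shift (tool axes, normalised) and turn
a=[float(v) for v in sys.argv[1:]]
s=read_state(); R=np.array(s['tcp_rot']); p=np.array(s['position'])
from scipy.spatial.transform import Rotation as Ro
w=np.radians(a[3]); T=np.array([[-np.sin(w),np.cos(w),0],[np.cos(w),np.sin(w),0],[0,0,-1]]).T
print('t',round(s['time_s'],2),'p',p.round(4),'yaw',np.degrees(np.arctan2(R[1,1],R[0,1])).round(2),'open',round(s['opening']*87,1),'grip',np.round(s['grasp_force'],1),'F',np.round(s['force'],1))
print('shift',(R.T@(np.array(a[:3])-p)/.12).round(3),'turn',(Ro.from_matrix(R.T@T).as_rotvec()/1.5).round(3),'q',np.round(s['joint_positions'],1))
E
python3 go.py .615 .199 .24 8.6
```

```text
t 0.9 p [ 0.3256 -0.4245  0.2582] yaw 3.64 open 87.0 grip 0.0 F [ 0.9 -0.1 -0.6]
shift [5.032 2.736 0.155] turn [-0.    -0.001 -0.058] q [-64.5  20.8  92.5   0.   66.7 -68.1]
```

>>> drive_tool(
  steps=[
    [87,1,0.55,0,0,0,-0.058],
    [87,1,0.55,0,0,0,-0.058],
    [87,1,0.55,0,0,0,-0.058],
    [87,1,0.55,0,0,0,-0.058],
  ],
)

```text
time_s: 1.3
position: [0.3852, -0.2965, 0.2581]
tcp_rot: [[-0.148, 0.989, -0.001], [0.989, 0.148, 0.004], [0.004, -0.001, -1.0]]
force: [-0.8, 0.9, 0.2]
opening: 1.001
grasp_force: 0.0
```

>>> drive_tool(
  steps=[
    [87,0.95,0.63,0,0,0,0],
    [87,0.95,0.63,0,0,0,0],
    [87,0.95,0.63,0,0,0,0],
    [87,0.95,0.63,0,0,0,0],
  ],
)

```text
time_s: 1.7
position: [0.4439, -0.1745, 0.2583]
tcp_rot: [[-0.148, 0.989, -0.0], [0.989, 0.148, 0.002], [0.002, -0.0, -1.0]]
force: [0.3, -0.2, 0.2]
opening: 0.998
grasp_force: 0.0
```

>>> drive_tool(
  steps=[
    [87,0.95,0.63,0,0,0,0],
    [87,0.95,0.63,0,0,0,0],
    [87,0.95,0.63,0,0,0,0],
    [87,0.95,0.63,0,0,0,0],
  ],
)

```text
time_s: 2.1
position: [0.5031, -0.052, 0.2584]
tcp_rot: [[-0.148, 0.989, 0.001], [0.989, 0.148, 0.001], [0.0, 0.001, -1.0]]
force: [0.0, -0.9, -1.2]
opening: 1.0
grasp_force: 0.0
```

>>> drive_tool(
  steps=[
    [87,0.95,0.63,0,0,0,0],
    [87,0.95,0.63,0,0,0,0],
    [87,0.95,0.63,0,0,0,0],
    [87,0.95,0.63,0,0,0,0],
  ],
)

```text
time_s: 2.5
position: [0.5621, 0.0712, 0.2583]
tcp_rot: [[-0.147, 0.989, 0.002], [0.989, 0.147, 0.0], [0.0, 0.002, -1.0]]
force: [-0.4, -0.2, -0.2]
opening: 1.001
grasp_force: 0.0
```

```bash
python3 go.py .615 .199 .24 8.6
```

```text
t 2.5 p [0.5621 0.0712 0.2583] yaw 8.44 open 87.1 grip 0.0 F [-0.4 -0.2 -0.2]
shift [0.989 0.592 0.154] turn [ 0.001 -0.    -0.002] q [ -4.1  23.3  88.3   0.   68.3 -12.6]
```

>>> drive_tool(
  steps=[
    [87,0.99,0.59,0.15,0,0,0],
    [87,0.99,0.59,0.15,0,0,0],
    [87,0.99,0.59,0.15,0,0,0],
    [87,0.99,0.59,0.15,0,0,0],
    [87,0.99,0.59,0.15,0,0,0],
  ],
)

```text
time_s: 3.0
position: [0.6131, 0.1955, 0.2397]
tcp_rot: [[-0.144, 0.99, -0.002], [0.99, 0.144, -0.002], [-0.002, -0.002, -1.0]]
force: [0.4, 0.0, -0.2]
opening: 1.0
grasp_force: 0.0
```

```bash
cat >> h.py <<'E'
def fcloud(d):
    v,u=np.mgrid[:480,:640]; z=d['range_z']; a=(u-d['cx'])/d['fx']; b=(v-d['cy'])/d['fy']; r=np.hypot(a,b)+1e-9
    k=np.tan(np.minimum(r,1.5))/r
    P=np.stack([a*k*z,b*k*z,z],-1); W=(P-d['t'])@d['R']; W[(z==0)|(r>1.4)]=np.nan; return W
E
python3 go.py .615 .199 .118 8.6; python3 - <<'E'
from h import *
d=cap('wrist'); W=fcloud(d); c=d['color']; cv2.imwrite('pics/w1.png',c); np.savez('w.npz',W=W,c=c)
H,S,V=cv2.split(cv2.cvtColor(c,cv2.COLOR_BGR2HSV)); z=W[...,2]
m=(H>4)&(H<18)&(S>170)&(V>90)&(z>.145)&(z<.158)
k,l,st,ce=cv2.connectedComponentsWithStats(m.astype(np.uint8)); i=1+np.argmax(st[1:,4]); q=W[l==i]
print(len(q),cv2.minAreaRect(q[:,:2].astype(np.float32)),np.median(q,0))
E
```

```text
t 3.0 p [0.6131 0.1955 0.2397] yaw 8.25 open 87.0 grip 0.0 F [ 0.4  0.  -0.2]
shift [0.028 0.022 1.014] turn [-0.001  0.001 -0.004] q [ 7.8 30.8 78.1 -0.1 71.3 -0.4]
2379 ((0.6167299747467041, 0.19916020333766937), (0.021017489954829216, 0.059626270085573196), 7.971118927001953) [0.61612835 0.20096317 0.1503425 ]
```

View pics/w1.png

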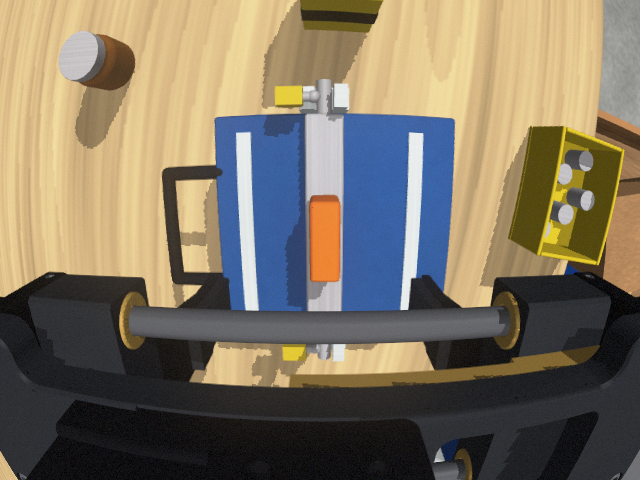

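The wrist view shows the grip centred at (324,238) and the handle at (170,225). The grip measures 21x60 mm at z 0.150, yaw about 8°, centre (0.616, 0.199), which agrees with the other cameras. Next: descend, then close.

>>> drive_tool(
  steps=[
    [87,0.025,0.028,0.3,0,0,0],
    [87,0.025,0.028,0.6,0,0,0],
    [87,0.025,0.028,0.85,0,0,0],
    [87,0.025,0.028,1,0,0,0],
    [87,0.025,0.028,1,0,0,0],
    [87,0.025,0.028,1,0,0,0],
  ],
)

```text
time_s: 3.65
position: [0.6164, 0.1989, 0.1212]
tcp_rot: [[-0.141, 0.99, 0.0], [0.99, 0.141, -0.0], [-0.0, 0.0, -1.0]]
force: [0.2, -0.5, 0.2]
opening: 1.002
grasp_force: 0.0
```

>>> drive_tool(
  steps=[
    [15,0,0,0,0,0,0],
    [15,0,0,0,0,0,0],
    [15,0,0,0,0,0,0],
    [15,0,0,0,0,0,0],
    [15,0,0,0,0,0,0],
    [15,0,0,0,0,0,0],
    [15,0,0,0,0,0,0],
    [15,0,0,0,0,0,0],
  ],
)

```text
time_s: 4.45
position: [0.616, 0.2009, 0.1205]
tcp_rot: [[-0.144, 0.99, -0.0], [0.99, 0.144, -0.0], [-0.0, -0.0, -1.0]]
force: [0.4, -0.4, 0.6]
opening: 0.354
grasp_force: 0.0
```

```bash
python3 go.py .616 .199 .118 8.2
```

```text
t 4.45 p [0.616  0.2009 0.1205] yaw 8.26 open 30.8 grip 0.0 F [ 0.4 -0.4  0.6]
shift [-0.015 -0.002  0.021] turn [-0.     0.     0.001] q [ 8.2 38.8 83.6 -0.  57.6 -0.1]
```

>>> drive_tool(
  steps=[
    [12,0,0,0,0,0,0],
    [12,0,0,0,0,0,0],
    [12,0,0,0,0,0,0],
    [12,0,0,0,0,0,0],
  ],
)

```text
time_s: 4.85
position: [0.616, 0.2008, 0.1205]
tcp_rot: [[-0.144, 0.99, -0.0], [0.99, 0.144, -0.0], [-0.0, -0.0, -1.0]]
force: [0.0, -0.2, -1.1]
opening: 0.251
grasp_force: 30.0
```

Gripped at 21.8 mm with 30 N. Now lift straight up, slowly at first.

>>> drive_tool(
  steps=[
    [12,0,0,-0.04,0,0,0],
    [12,0,0,-0.08,0,0,0],
    [12,0,0,-0.12,0,0,0],
    [12,0,0,-0.17,0,0,0],
    [12,0,0,-0.23,0,0,0],
    [12,0,0,-0.3,0,0,0],
    [12,0,0,-0.4,0,0,0],
    [12,0,0,-0.5,0,0,0],
  ],
)

```text
time_s: 5.65
position: [0.616, 0.2008, 0.1819]
tcp_rot: [[-0.144, 0.99, 0.0], [0.99, 0.144, 0.0], [0.0, 0.0, -1.0]]
force: [1.0, -0.2, -2.6]
opening: 0.255
grasp_force: 30.0
```

>>> drive_tool(
  steps=[
    [12,0,0,-0.1,0,0,0],
    [12,0,0,-0.25,0,0,0],
    [12,0,0,-0.4,0,0,0],
    [12,0,0,-0.5,0,0,0],
    [12,0,0,-0.5,0,0,0],
  ],
)

```text
time_s: 6.15
position: [0.6174, 0.2011, 0.2434]
tcp_rot: [[-0.144, 0.99, 0.005], [0.99, 0.144, 0.001], [0.0, 0.005, -1.0]]
force: [0.0, 1.0, -3.1]
opening: 0.248
grasp_force: 30.0
```

```bash
python3 go.py .59 -.273 .24 71; python3 - <<'E'
from h import *
cv2.imwrite('pics/s1.png',cap('side')['color'][180:420,180:480])
E
```

```text
t 6.15 p [0.6174 0.2011 0.2434] yaw 8.25 open 21.6 grip 30.0 F [ 0.   1.  -3.1]
shift [-3.877 -0.793  0.024] turn [ 0.003  0.002 -0.73 ] q [ 8.2 30.8 77.3  0.  71.6 -0.1]
```

View pics/s1.png

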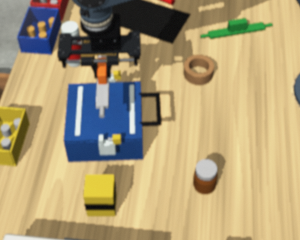

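The bar hangs level in the gripper above the case and the lid is still shut. Carry it to the mat.

>>> drive_tool(
  steps=[
    [12,-0.15,-0.03,0,0,0,0],
    [12,-0.4,-0.08,0,0,0,0],
    [12,-0.7,-0.14,0,0,0,0],
    [12,-0.97,-0.2,0,0,0,0],
  ],
)

```text
time_s: 6.6
position: [0.6078, 0.0799, 0.2391]
tcp_rot: [[-0.144, 0.99, -0.003], [0.99, 0.144, -0.001], [-0.0, -0.003, -1.0]]
force: [0.8, -0.4, -2.5]
opening: 0.249
grasp_force: 30.0
```

>>> drive_tool(
  steps=[
    [12,-0.3,-0.06,0,0,0,0],
    [12,-0.6,-0.12,0,0,0,0],
    [12,-0.97,-0.2,0,0,0,0],
  ],
)

```text
time_s: 6.9
position: [0.6005, -0.038, 0.2393]
tcp_rot: [[-0.144, 0.99, -0.003], [0.99, 0.144, 0.001], [0.001, -0.003, -1.0]]
force: [1.3, -1.0, -1.8]
opening: 0.246
grasp_force: 30.0
```

>>> drive_tool(
  steps=[
    [12,-0.3,-0.06,0,0,0,-0.08],
    [12,-0.6,-0.12,0,0,0,-0.17],
    [12,-0.9,-0.2,0,0,0,-0.26],
    [12,-0.97,-0.2,0,0,0,-0.35],
    [12,-0.97,-0.2,0,0,0,-0.44],
    [12,-0.97,-0.2,0,0,0,-0.53],
    [12,-0.97,-0.2,0,0,0,-0.62],
    [12,-0.97,-0.2,0,0,0,-0.7],
  ],
)

```text
time_s: 7.7
position: [0.5934, -0.1559, 0.2391]
tcp_rot: [[-0.931, 0.364, -0.003], [0.364, 0.931, 0.001], [0.003, -0.0, -1.0]]
force: [0.6, -1.5, -2.4]
opening: 0.246
grasp_force: 30.0
```

```bash
python3 go.py .59 -.273 .13 71
```

```text
t 7.7 p [ 0.5934 -0.1559  0.2391] yaw 68.66 open 21.4 grip 30.0 F [ 0.6 -1.5 -2.4]
shift [-0.332 -0.919  0.908] turn [-0.    -0.002 -0.027] q [-25.1  28.4  82.6  -0.   69.2 -93.8]
```

>>> drive_tool(
  steps=[
    [12,-0.1,-0.3,0,0,0,-0.01],
    [12,-0.2,-0.6,0.1,0,0,-0.02],
    [12,-0.33,-0.92,0.3,0,0,-0.027],
    [12,-0.33,-0.92,0.6,0,0,-0.027],
    [12,-0.33,-0.92,0.9,0,0,-0.027],
    [12,-0.33,-0.92,0.9,0,0,-0.027],
    [12,-0.33,-0.92,0.9,0,0,-0.027],
  ],
)

```text
time_s: 8.4
position: [0.5899, -0.2724, 0.1315]
tcp_rot: [[-0.944, 0.33, -0.003], [0.33, 0.944, 0.002], [0.003, 0.001, -1.0]]
force: [-0.2, 0.3, -1.9]
opening: 0.253
grasp_force: 30.0
```

```bash
python3 go.py .59 -.273 .023 71; python3 - <<'E'
from h import *
d=cap('wrist'); W=fcloud(d); z=W[...,2]; V=d['color'].max(2); 
m=(V<45)&(abs(z-.003)<.008)
k,l,st,ce=cv2.connectedComponentsWithStats(m.astype(np.uint8))
q=W[m&(abs(W[...,0]-.59)<.2)&(abs(W[...,1]+.27)<.2)]; r=cv2.minAreaRect(q[:,:2].astype(np.float32)); print(len(q),r)
cv2.imwrite('pics/w2.png',d['color'])
E
```

```text
t 8.4 p [ 0.5899 -0.2724  0.1315] yaw 70.71 open 22.0 grip 30.0 F [-0.2  0.3 -1.9]
shift [-0.005 -0.005  0.904] turn [ 0.    -0.002 -0.003] q [ -34.6   38.2   82.7   -0.    59.3 -105.3]
17 ((0.6486974954605103, -0.3043324649333954), (0.0718965232372284, 0.10923117399215698), 23.871461868286133)
```

View pics/w2.png

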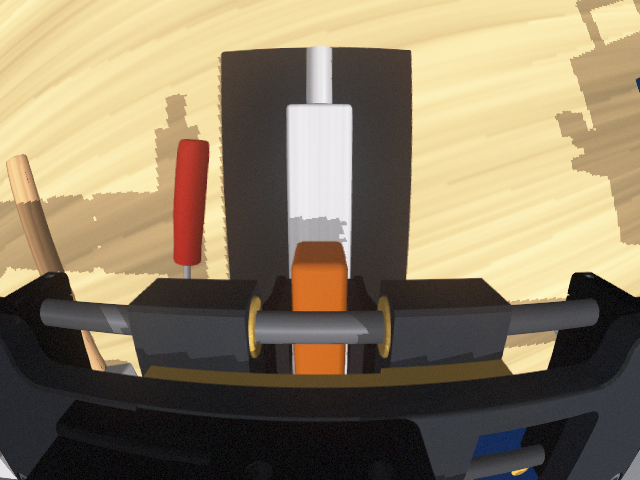

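The bar is centred over the mat, which spans columns 222–411 with the bar at 319, and aligned with it. Lower it slowly.

>>> drive_tool(
  steps=[
    [12,0,0,0.2,0,0,0],
    [12,0,0,0.4,0,0,0],
    [12,0,0,0.6,0,0,0],
    [12,0,0,0.75,0,0,0],
    [12,0,0,0.82,0,0,0],
    [12,0,0,0.86,0,0,0],
    [12,0,0,0.88,0,0,0],
    [12,0,0,0.89,0,0,0],
  ],
)

```text
time_s: 9.25
position: [0.592, -0.2729, 0.027]
tcp_rot: [[-0.944, 0.33, 0.002], [0.33, 0.944, -0.001], [-0.002, -0.001, -1.0]]
force: [0.4, -0.2, -2.1]
opening: 0.25
grasp_force: 30.0
```

>>> drive_tool(
  steps=[
    [12,0,0,0.008,0,0,0],
    [12,0,0,0.015,0,0,0],
    [12,0,0,0.015,0,0,0],
  ],
)

```text
time_s: 9.55
position: [0.5912, -0.2724, 0.0242]
tcp_rot: [[-0.944, 0.33, 0.0], [0.33, 0.944, -0.0], [-0.0, -0.0, -1.0]]
force: [-0.2, 0.1, -2.7]
opening: 0.249
grasp_force: 30.0
```

Force still shows the bar's weight; 1–2 mm remain.

>>> drive_tool(
  steps=[
    [12,0,0,0.006,0,0,0],
    [12,0,0,0.012,0,0,0],
    [12,0,0,0.012,0,0,0],
  ],
)

```text
time_s: 9.85
position: [0.5912, -0.2724, 0.0225]
tcp_rot: [[-0.944, 0.33, 0.0], [0.33, 0.944, -0.0], [-0.0, -0.0, -1.0]]
force: [-0.5, 0.3, -1.4]
opening: 0.246
grasp_force: 30.0
```

>>> drive_tool(
  steps=[
    [12,0,0,0.005,0,0,0],
    [12,0,0,0.008,0,0,0],
    [12,0,0,0.008,0,0,0],
  ],
)

```text
time_s: 10.15
position: [0.5912, -0.2724, 0.0225]
tcp_rot: [[-0.944, 0.33, 0.0], [0.33, 0.944, -0.0], [-0.0, -0.0, -1.0]]
force: [-1.9, 0.2, 5.0]
opening: 0.251
grasp_force: 30.0
```

The bar is on the mat: z stopped and the force reversed. Release it and retreat.

>>> drive_tool(
  steps=[
    [60,0,0,0,0,0,0],
    [60,0,0,0,0,0,0],
    [60,0,0,0,0,0,0],
    [60,0,0,0,0,0,0],
    [60,0,0,0,0,0,0],
    [60,0,0,0,0,0,0],
    [60,0,0,0,0,0,0],
    [60,0,0,0,0,0,0],
  ],
)

```text
time_s: 10.95
position: [0.5911, -0.2723, 0.0215]
tcp_rot: [[-0.944, 0.33, -0.0], [0.33, 0.944, 0.0], [0.0, 0.0, -1.0]]
force: [0.7, 0.4, -0.9]
opening: 0.686
grasp_force: 0.0
```

>>> drive_tool(
  steps=[
    [60,0,0,-0.1,0,0,0],
    [60,0,0,-0.3,0,0,0],
    [60,0,0,-0.6,0,0,0],
    [60,0,0,-1,0,0,0],
    [60,0,0,-1,0,0,0],
  ],
)

```text
time_s: 11.45
position: [0.5955, -0.2752, 0.1498]
tcp_rot: [[-0.944, 0.33, 0.013], [0.33, 0.944, -0.009], [-0.015, -0.004, -1.0]]
force: [0.2, -1.7, 0.7]
opening: 0.693
grasp_force: 0.0
```

```bash
python3 go.py .483 .179 .22 8.2; python3 - <<'E'
from h import *
d=cap('side'); cv2.imwrite('pics/s2.png',d['color'][140:290,220:440])
d=cap('top');W=cloud(d);c=d['color'];H,S,V=cv2.split(cv2.cvtColor(c,cv2.COLOR_BGR2HSV));z=W[...,2]
m=(V<70)&(z>.08)&(z<.115)&(abs(W[...,0]-.49)<.045)&(abs(W[...,1]-.18)<.07)
q=W[m];print(len(q),cv2.minAreaRect(q[:,:2].astype(np.float32)),q.mean(0))
for W2 in (np.load('w.npz'),):
    W=W2['W'];V=W2['c'].max(2);z=W[...,2];m=(V<70)&(z>.08)&(z<.115)&(abs(W[...,0]-.49)<.045)&(abs(W[...,1]-.18)<.07)
    q=W[m];r=np.radians(8.2);a=np.array([np.cos(r),np.sin(r)]);b=np.array([-a[1],a[0]])
    e=np.c_[q[:,:2]@a,q[:,:2]@b];f=e[e[:,0]<np.percentile(e[:,0],1)+.012]
    lo=np.percentile(f,2,axis=0);hi=np.percentile(f,98,axis=0);mid=(lo+hi)/2
    print('wrist handle span',hi-lo,'mid',mid[0]*a+mid[1]*b,np.median(q[:,2]))
E
```

```text
t 11.45 p [ 0.5955 -0.2752  0.1498] yaw 70.75 open 60.3 grip 0.0 F [ 0.2 -1.7  0.7]
shift [ 2.124  3.262 -0.63 ] turn [0.003 0.011 0.728] q [ -34.5   37.    81.8    0.    60.3 -105.3]
305 ((0.502632737159729, 0.1839025318622589), (0.05425019562244415, 0.126865953207016), 6.041264533996582) [0.49943746 0.18012495 0.09937614]
wrist handle span [0.01040453 0.10004893] mid [0.48416516 0.18021089] 0.10123532460906175
```

View pics/s2.png

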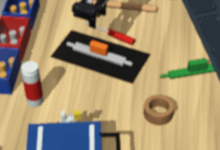

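The bar lies flat on the mat with both ends inside. The handle measures (0.484, 0.180), against (0.482, 0.180) predicted from the bar. Go there.

>>> drive_tool(
  steps=[
    [60,0,0,-0.35,0,0,0],
    [60,0.2,0.3,-0.65,0,0,0],
    [60,0.4,0.6,-0.65,0,0,0],
    [60,0.54,0.82,-0.65,0,0,0],
  ],
)

```text
time_s: 11.95
position: [0.5608, -0.1555, 0.2196]
tcp_rot: [[-0.944, 0.33, -0.001], [0.33, 0.944, 0.002], [0.002, 0.001, -1.0]]
force: [0.5, 0.1, -0.6]
opening: 0.687
grasp_force: 0.0
```

>>> drive_tool(
  steps=[
    [60,0.25,0.35,0,0,0,0],
    [60,0.45,0.65,0,0,0,0],
    [60,0.54,0.82,0,0,0,0],
  ],
)

```text
time_s: 12.25
position: [0.5301, -0.04, 0.218]
tcp_rot: [[-0.945, 0.328, -0.006], [0.328, 0.945, 0.003], [0.007, 0.001, -1.0]]
force: [-0.6, -0.0, -0.8]
opening: 0.69
grasp_force: 0.0
```

>>> drive_tool(
  steps=[
    [60,0.25,0.35,0,0,0,0.09],
    [60,0.45,0.65,0,0,0,0.18],
    [60,0.54,0.82,0,0,0,0.27],
    [60,0.54,0.82,0,0,0,0.36],
    [60,0.54,0.82,0,0,0,0.45],
    [60,0.54,0.82,0,0,0,0.54],
    [60,0.54,0.82,0,0,0,0.63],
    [60,0.54,0.82,0,0,0,0.72],
  ],
)

```text
time_s: 13.05
position: [0.5036, 0.0706, 0.2181]
tcp_rot: [[-0.148, 0.989, -0.004], [0.989, 0.148, 0.0], [0.001, -0.004, -1.0]]
force: [-0.2, 0.3, 0.5]
opening: 0.69
grasp_force: 0.0
```

```bash
python3 go.py .483 .180 .19 8.2
```

```text
t 13.05 p [0.5036 0.0706 0.2181] yaw 8.54 open 60.0 grip 0.0 F [-0.2  0.3  0.5]
shift [ 0.927 -0.034  0.235] turn [-0.003 -0.001  0.004] q [ -4.6  21.7  98.7  -0.   59.8 -13.2]
```

>>> drive_tool(
  steps=[
    [36,0.4,-0.01,0.1,0,0,0],
    [36,0.8,-0.03,0.2,0,0,0],
    [36,0.93,-0.034,0.235,0,0,0.003],
    [36,0.93,-0.034,0.235,0,0,0.003],
    [36,0.93,-0.034,0.235,0,0,0.003],
    [36,0.93,-0.034,0.235,0,0,0.003],
  ],
)

```text
time_s: 13.65
position: [0.4839, 0.1792, 0.1911]
tcp_rot: [[-0.149, 0.989, -0.001], [0.989, 0.149, -0.0], [-0.0, -0.001, -1.0]]
force: [0.6, -0.3, -0.2]
opening: 0.42
grasp_force: 0.0
```

```bash
python3 go.py .483 .180 .077 8.2;  python3 - <<'E'
from h import *
d=cap('wrist'); cv2.imwrite('pics/w3.png',d['color']); W=fcloud(d)
V=d['color'].max(2);z=W[...,2];m=(V<75)&(z>.085)&(z<.11)&(abs(W[...,0]-.49)<.05)&(abs(W[...,1]-.18)<.08)
q=W[m];r=np.radians(8.2);a=np.array([np.cos(r),np.sin(r)]);b=np.array([-a[1],a[0]])
e=np.c_[q[:,:2]@a,q[:,:2]@b]; f=e[e[:,0]<np.percentile(e[:,0],1)+.012]
if len(f):
    lo=np.percentile(f,2,axis=0);hi=np.percentile(f,98,axis=0);mid=(lo+hi)/2
    print('wrist handle span',hi-lo,'mid',mid[0]*a+mid[1]*b,np.median(q[:,2]))
E
```

```text
t 13.65 p [0.4839 0.1792 0.1911] yaw 8.55 open 36.5 grip 0.0 F [ 0.6 -0.3 -0.2]
shift [ 0.008 -0.006  0.951] turn [-0.     0.     0.004] q [ 7.9 24.4 99.5 -0.  56.1 -0.6]
wrist handle span [0.01099195 0.09835596] mid [0.48283519 0.18109352] 0.1011179654862629
```

View pics/w3.png

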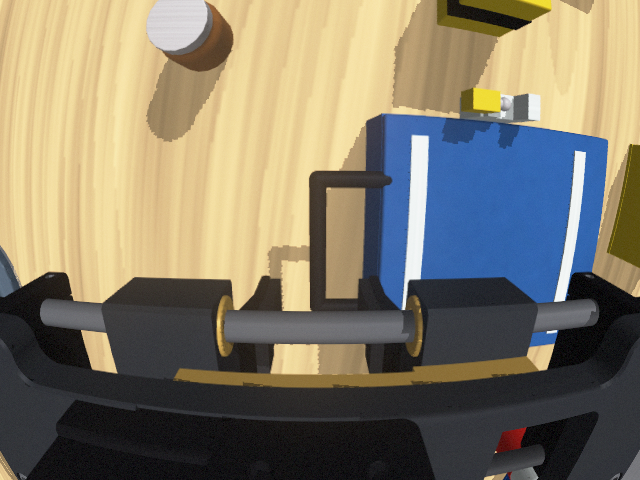

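The handle at column 319 sits midway between the fingers, and its measured centre (0.483, 0.181) matches the TCP. Descend and grip it.

>>> drive_tool(
  steps=[
    [36,0.01,-0.006,0.2,0,0,0],
    [36,0.01,-0.006,0.4,0,0,0],
    [36,0.01,-0.006,0.6,0,0,0],
    [36,0.01,-0.006,0.8,0,0,0],
    [36,0.01,-0.006,0.9,0,0,0],
    [36,0.01,-0.006,0.95,0,0,0],
    [36,0.01,-0.006,0.95,0,0,0],
    [36,0.01,-0.006,0.95,0,0,0],
  ],
)

```text
time_s: 14.5
position: [0.4837, 0.1811, 0.0781]
tcp_rot: [[-0.149, 0.989, 0.002], [0.989, 0.149, 0.0], [-0.0, 0.002, -1.0]]
force: [0.2, 0.3, -0.6]
opening: 0.414
grasp_force: 0.0
```

>>> drive_tool(
  steps=[
    [5,0,0,0,0,0,0],
    [5,0,0,0,0,0,0],
    [5,0,0,0,0,0,0],
    [5,0,0,0,0,0,0],
    [5,0,0,0,0,0,0],
    [5,0,0,0,0,0,0],
  ],
)

```text
time_s: 15.1
position: [0.4823, 0.1812, 0.0776]
tcp_rot: [[-0.15, 0.989, -0.001], [0.989, 0.15, -0.0], [0.0, -0.001, -1.0]]
force: [-2.6, -0.7, 4.6]
opening: 0.126
grasp_force: 30.0
```

```bash
python3 go.py .483 .180 .077 8.2
```

```text
t 15.1 p [0.4823 0.1812 0.0776] yaw 8.6 open 11.0 grip 30.0 F [-2.6 -0.7  4.6]
shift [-0.011  0.004  0.005] turn [-0.001 -0.     0.005] q [  8.1  35.  104.7   0.   40.3  -0.5]
```

Handle gripped. Raise the lid along the arc, checking the forces early.

>>> drive_tool(
  steps=[
    [5,0,0.005,-0.107,0,0,0],
    [5,0,0.018,-0.231,0,0,0],
    [5,0,0.038,-0.354,0,0,0],
  ],
)

```text
time_s: 15.4
position: [0.4865, 0.1817, 0.1193]
tcp_rot: [[-0.149, 0.989, -0.003], [0.989, 0.149, -0.0], [0.0, -0.003, -1.0]]
force: [-0.4, -0.3, -4.3]
opening: 0.126
grasp_force: 30.0
```

```bash
python3 go.py .483 .180 .077 8.2
```

```text
t 15.4 p [0.4865 0.1817 0.1193] yaw 8.58 open 11.0 grip 30.0 F [-0.4 -0.3 -4.3]
shift [-0.01  -0.03   0.353] turn [-0.002 -0.     0.004] q [  8.1  31.1 102.6   0.   46.5  -0.4]
```

>>> drive_tool(
  steps=[
    [5,0,0.032,-0.139,0,0,0],
    [5,0,0.074,-0.275,0,0,0],
    [5,0,0.126,-0.408,0,0,0],
    [5,0,0.187,-0.537,0,0,0],
    [5,0,0.256,-0.661,0,0,0],
    [5,0,0.334,-0.78,0,0,0],
    [5,0,0.42,-0.894,0,0,0],
    [5,0,0.49,-0.975,0,0,0],
  ],
)

```text
time_s: 16.2
position: [0.5409, 0.1898, 0.2363]
tcp_rot: [[-0.15, 0.989, -0.012], [0.989, 0.15, -0.002], [-0.001, -0.012, -1.0]]
force: [-8.5, -2.3, 2.0]
opening: 0.124
grasp_force: 30.0
```

```bash
python3 go.py .5727 .194 .2635 8.2
```

```text
t 16.2 p [0.5409 0.1898 0.2363] yaw 8.62 open 10.8 grip 30.0 F [-8.5 -2.3  2. ]
shift [-0.006  0.265 -0.23 ] turn [-0.008  0.     0.005] q [ 8.2 25.6 88.3 -0.  66.8 -0.4]
```

>>> drive_tool(
  steps=[
    [5,0,0.06,-0.075,0,0,0],
    [5,0,0.14,-0.148,0,0,0],
    [5,0,0.225,-0.22,0,0,0],
    [5,0,0.225,-0.22,0,0,0],
    [5,0,0.225,-0.22,0,0,0],
    [5,0,0.225,-0.22,0,0,0],
  ],
)

```text
time_s: 16.8
position: [0.567, 0.1937, 0.2634]
tcp_rot: [[-0.15, 0.989, -0.012], [0.989, 0.15, -0.003], [-0.001, -0.012, -1.0]]
force: [-10.7, -2.8, 9.9]
opening: 0.127
grasp_force: 30.0
```

```bash
python3 go.py .5727 .194 .2635 8.2; python3 - <<'E'
from h import *
d=cap('side'); c=d['color']; W=cloud(d); cv2.imwrite('pics/s3.png',cv2.resize(c[150:370,200:420],None,fx=2.5,fy=2.5))
H,S,V=cv2.split(cv2.cvtColor(c,cv2.COLOR_BGR2HSV));r=np.radians(8.2);a=np.array([np.cos(r),np.sin(r)]);b=np.array([-a[1],a[0]])
ctr=np.array([.616,.199])+.01*a; xs=(W[...,:2]-ctr)@a; ys=(W[...,:2]-ctr)@b; z=W[...,2]
for n in ('side','top'):
    if n=='top':
        d=cap('top');W=cloud(d);H,S,V=cv2.split(cv2.cvtColor(d['color'],cv2.COLOR_BGR2HSV));xs=(W[...,:2]-ctr)@a; ys=(W[...,:2]-ctr)@b; z=W[...,2]
    m=(H>100)&(H<125)&(S>120)&(xs>-.06)&(xs<.1)&(abs(ys)<.09)&(z>.12)&(z<.3)
    if m.sum()>20:
        p=np.polyfit(xs[m],z[m],1); print(n,m.sum(),'lid angle',np.degrees(np.arctan(-p[0])))
E
```

```text
t 16.8 p [0.567  0.1937 0.2634] yaw 8.62 open 11.0 grip 30.0 F [-10.7  -2.8   9.9]
shift [-0.005  0.048 -0.002] turn [-0.008  0.001  0.005] q [ 8.2 26.  82.7 -0.1 72.  -0.4]
side 1713 lid angle 47.63554374360125
top 821 lid angle 47.60421173099918
```

View pics/s3.png

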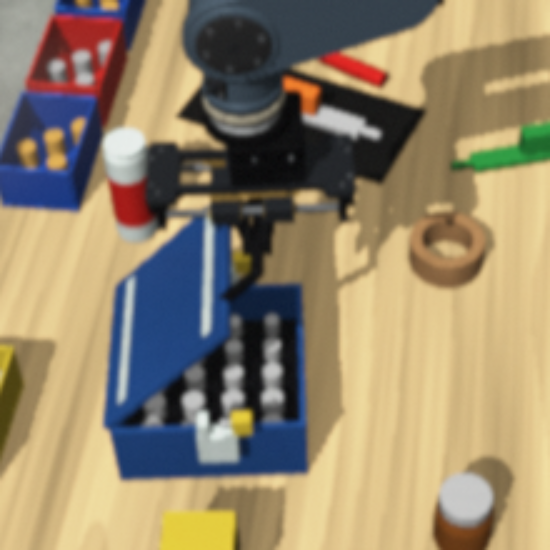

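The lid is at 47.6° in both views, and the bar is still on the mat. The force shows a slight push towards the hinge, so I'll ease that off and add about 2°.

>>> drive_tool(
  steps=[
    [5,0,0.018,-0.03,0,0,0],
    [5,0,0.036,-0.06,0,0,0],
    [5,0,0.036,-0.06,0,0,0],
    [5,0,0.036,-0.06,0,0,0],
    [5,0,0.036,-0.06,0,0,0],
    [5,0,0.036,-0.06,0,0,0],
    [5,0,0.036,-0.06,0,0,0],
  ],
)

```text
time_s: 17.6
position: [0.5749, 0.1949, 0.2702]
tcp_rot: [[-0.15, 0.989, -0.004], [0.989, 0.15, -0.001], [-0.0, -0.004, -1.0]]
force: [-6.0, -2.0, 3.3]
opening: 0.127
grasp_force: 30.0
```

```bash
python3 go.py .5727 .194 .2635 8.2; python3 - <<'E'
from h import *
r=np.radians(8.2);a=np.array([np.cos(r),np.sin(r)]);b=np.array([-a[1],a[0]]);ctr=np.array([.616,.199])+.01*a
for n in ('side','top','side'):
    d=cap(n);W=cloud(d);H,S,V=cv2.split(cv2.cvtColor(d['color'],cv2.COLOR_BGR2HSV));xs=(W[...,:2]-ctr)@a; ys=(W[...,:2]-ctr)@b; z=W[...,2]
    m=(H>100)&(H<125)&(S>120)&(xs>-.06)&(xs<.1)&(abs(ys)<.09)&(z>.12)&(z<.3)
    print(n,m.sum(),'lid angle',np.degrees(np.arctan(-np.polyfit(xs[m],z[m],1)[0])))
E
```

```text
t 17.6 p [0.5749 0.1949 0.2702] yaw 8.6 open 11.1 grip 30.0 F [-6.  -2.   3.3]
shift [-0.005 -0.019  0.056] turn [-0.003  0.     0.005] q [ 8.2 26.1 81.4 -0.  72.8 -0.4]
side 1599 lid angle 50.11028262558805
top 772 lid angle 49.94459994725628
side 1604 lid angle 50.09262252503707
```

The lid stands still at 50.0°, firmly held. Handing in.

```bash
python3 -c "
from rig import order
print(order.hand_in())"
```

```text
the job is handed in; nothing more can be done
None
```

I handed the job in with the hold-down bar lying wholly on the mat and the lid held still in the gripper at about 50°; the hand-in returned no verdict.

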